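# Screw the hose elbow into the clamped water-filter head

### The arm

A 6-joint arm with a two-finger parallel gripper is mounted at the origin on a cart in front of the work surface, level with it; the furniture and walls round the work are solid. World frame = base frame: x ahead of the robot, y to its left, z up, the work surface at z = 0. Lengths are in m, angles in rad, forces in N, time in s.
With the tool pointing down it reaches from about 0.375 to 0.9 m from the base axis. Payload 3.1 kg.
Tool frame: the origin (TCP) lies at the centre of the arm's flange, where the gripper is bolted on; the fingertips stand 173 mm ahead of it and the grasp point (between the pads) lies 155 mm ahead of it; z points along the fingers, x is the direction in which the jaws open and shut, and the axes are right-handed (so a half turn about z gives the same grasp; the last joint's range is limited). The gripper opens to 85 mm and grips with 20 to 120 N. Pads are 22 mm wide; open, the fingers measure 114 mm over their backs; the gripper's body (76 mm by 85 mm) begins 54 mm behind the grasp point. The pads swing forward as they close: fully open they stand 13 mm farther back than shut.
Start: joints at [-0.178, 0.527, 1.433, -0, 1.181, -0.178], TCP at [0.625, 0, 0.405] pointing down, gripper open.
Joint ranges: [-3.08, 3.08], [-0.75, 2.2], [0.22, 2.44], [-1.43, 4.57], [0, 2.65], [-2.85, 2.85]. Speed limits (rad/s): [2.79, 2.79, 3.14, 3.14, 3.14, 3.14].

### API

Orientations are given as a unit quaternion [x, y, z, w].
In Python, from station import manip gives the robot as it stands.
- The arm moves only by the shell command python3 -m jog 'ROWS' [OPENING] [FORCE]. ROWS is JSON, a list that holds one entry, the list of rows, each a list of 4 numbers: the shift along the world's x, y, z in mm, then the turn about the world's z in degrees. A call has exactly 8 rows; each row shifts and turns the commanded pose from where the row before left it; what a row does not reach is not made up. A row lasts 1/8 s, in which the tool goes at most 62.5 mm and 10.7 degrees, less where a joint would pass 70% of its speed; a pose out of reach is approached as far as the arm can. A call is refused whole if a number of a shift passes 62.5 or a number of a turn 10.7, either way. A call with a gripper value outside its range is refused whole. OPENING is the opening in per cent of the stroke, from 0 (shut) to 100 (fully open), set as the call begins (- or left out, the last holds). The fingers move at their own pace and stop on an object; FORCE is the grip in N (left out, the last holds). Time passes only in rows, so rows that do not move let the fingers close, or fill a call up. It gives the time, the measured TCP pose, the force and the opening at its end, in the units of the state.
- manip.sense(): the state, without advancing time (a new reading comes with each control period).
- manip.snapshot(name): name is "scene" or "side" or "wrist"; returns the picture (480x640x3 uint8, red, green, blue); there is no depth.
- manip.camera_info(name): a dict with "fx", "fy", "cx", "cy" (pixels), "k1" (the pictures are not rectified: a ray, as slopes to the right and down, at radius r is drawn at 1 + k1 r^2 times it, then the intrinsics apply), "R" (3x3) and "t" (3): a world point X has camera coordinates R X + t. Camera axes: x right, y down, z forward; pixel columns grow to the right and rows downward; lengths in m; the calibration is good to about 2 mm. A picture is of the moment at which its call begins: read the wrist's pose just before it. camera_info takes no time and is no camera call; for the wrist camera it gives the pose at the moment of the call.
- manip.sign_off(): hands the job in, once; it reports no verdict.
The state is a dict: "t": time; "q": joint angles; "qd": joint speeds; "tau": joint torques, N m; "tcp_pos": TCP position; "tool_rot": TCP orientation; "force": force on the tool from outside, world axes, zero at the start; "ft_torque": the same for the moment, N m; "finger_gap": opening from 0.0 (shut) to 1.0 (fully open).
Only numpy, scipy, OpenCV 4.12 (cv2) and the standard library are available. Lean on these libraries where they do the work, as an engineer would, in place of code of your own. Each camera call takes 0.05 s, during which the arm holds its last target. There are 200 camera calls.

### The job

Fit the loose brass hose elbow into the port on top of the clamped water-filter head: feel for where its pins drop into the notches, with the barb standing about a quarter turn anticlockwise (seen from above) of the red pointer, then screw it clockwise until it pulls tight and stop with the barb in line over the red pointer, without turning past it. Never force it, leave the dish, the tin and the tealight where they are, and let go of the elbow at the end.

Things in the scene. Friction and masses are not known exactly. Their poses are not given: they have to be found in the camera images.
- filter_head: White plastic filter head in a small blue vice on a dark base plate 110 x 130 mm, all fixed. Origin: centre of the plate's underside, straight below the port; z up. Its collar (56 mm wide) is the highest part, 90 mm. Clamp screw out to y = -96 mm. A red pointer marks the -x side. The contact forces between elbow and head (pins and seal added up) must stay under 40 N.
- port (a point): Centre of the port, level with the collar's top, 90 mm above the head's origin; axes as the head's. In it a ring: bore 29 mm with two opposite notches 9 mm wide for the elbow's pins, about along the head's x axis but up to 0.6 rad clockwise or 0.3 rad anticlockwise of it (from above): unmeasured, feel for it. Until they drop in, the pins ride on the ring's flat top, level with the collar.
- seal (a point): Centre of the port's floor, a rubber seal on a spring (3 N per mm), 70.5 mm above the head's origin: the elbow's underside rests here once dropped in. Turned clockwise it runs free for about 0.5 rad, then the ring draws it down 3.4 mm per rad and resistance rises; friction holds it when let go. Hard stops: 2.2 rad clockwise of the notch (beyond the pointer) and just anticlockwise of it.
- pointer (a point): Tip of the red pointer, 40 mm from the port's axis on the head's -x side. With the barb over it the elbow has turned 0.97 to 1.87 rad from the notches, and its underside is 65 to 69 mm above the head's origin.
- elbow: Loose brass elbow, about 0.16 kg, standing on its plug. Origin: centre of the plug's underside; z up; barb along +x. Plug 26 mm thick; a 7 mm round pin each side along y, tips 38 mm apart, centres 9 mm up. Above it a 26 x 26 mm square body, 30 to 68 mm high (cap to 70): grip its +y and -y faces about 51 mm up. Barb 17 mm thick, axis 54 mm up.
- barb_tip (a point): End of the barb, 60 mm along the elbow's x from the plug's axis, 54 mm above the underside.
- salt_dish: White dish, 72 mm wide, 35 mm high; origin under its centre. Leave it.
- food_tin: Food tin, 75 mm wide, 58 mm high; origin under its centre. Leave it.
- tealight: Tealight in a metal cup, 38 mm wide, 15 mm high; origin under its centre. Leave it.
There are look-alikes about, which are no part of the job. Leave any blue or pink look-alike of the elbow alone.

How it is judged:
By the outcome, as a careful person would: the job done as asked, in the order asked, and still so for the second after the job is handed in, with the robot touching nothing.
It also fails if it takes over 72 s, if anything falls off the work surface, if the arm or the gripper's body presses on something with over 40 N, if the wrist force passes 120 N, or if a joint passes its speed limit or range.

## Working session

There is one attempt and no reset: what is moved stays moved. The work goes in short steps, Python scripts to look and compute and a shell command to move; the robot and the scene stay as the last step left them, time stands still between calls to the robot, and variables do not carry over. Pictures are saved under pics/ and viewed, about 8 in all and at most 12, crops included, and the job is handed in when it is done.

```bash
ls; mkdir -p pics
cat > h.py <<'E'
import numpy as np, cv2, json
from station import manip
def snap(n,f):
    ci=manip.camera_info(n); im=manip.snapshot(n); cv2.imwrite(f'pics/{f}.png',im[:,:,::-1]); 
    json.dump({k:(np.array(v).tolist()) for k,v in ci.items()},open(f'pics/{f}.json','w')); return im
def load(f): 
    d=json.load(open(f'pics/{f}.json')); return {k:(np.array(v) if isinstance(v,list) else v) for k,v in d.items()}
def ray(c,u,v):
    K=np.array([[c['fx'],0,c['cx']],[0,c['fy'],c['cy']],[0,0,1.]])
    xd,yd=(u-c['cx'])/c['fx'],(v-c['cy'])/c['fy']; x,y=xd,yd
    for _ in range(30):
        s=1+c['k1']*(x*x+y*y); x,y=xd/s,yd/s
    R=np.array(c['R']);t=np.array(c['t']); return -R.T@t, R.T@np.array([x,y,1.])
def onz(c,u,v,z):
    o,d=ray(c,u,v); return o+d*(z-o[2])/d[2]
def proj(c,X):
    p=np.array(c['R'])@np.array(X)+np.array(c['t']); x,y=p[0]/p[2],p[1]/p[2]; s=1+c['k1']*(x*x+y*y)
    return np.array([c['fx']*x*s+c['cx'],c['fy']*y*s+c['cy']])
def tri(c1,p1,c2,p2):
    o1,d1=ray(c1,*p1);o2,d2=ray(c2,*p2); s=np.linalg.lstsq(np.c_[d1,-d2],o2-o1,rcond=None)[0]
    a,b=o1+s[0]*d1,o2+s[1]*d2; return (a+b)/2,np.linalg.norm(a-b)
E
python3 - <<'E'
from h import *
for n in ('scene','side','wrist'): snap(n,n+'0')
print(manip.sense()['t'], {n:(load(n+'0')['fx'],-load(n+'0')['R'].T@load(n+'0')['t']) for n in('scene0'[:-1],'side','wrist')})
E
```

```text
pics
0.15 {'scene': (611.4512866644527, array([ 0.24357967, -0.53782821,  0.80721588])), 'side': (434.1747480754729, array([ 0.32109434, -0.65122679,  0.48898712])), 'wrist': (397.71080301138863, array([0.62683081, 0.07712716, 0.3734293 ]))}
```

View pics/scene0.png

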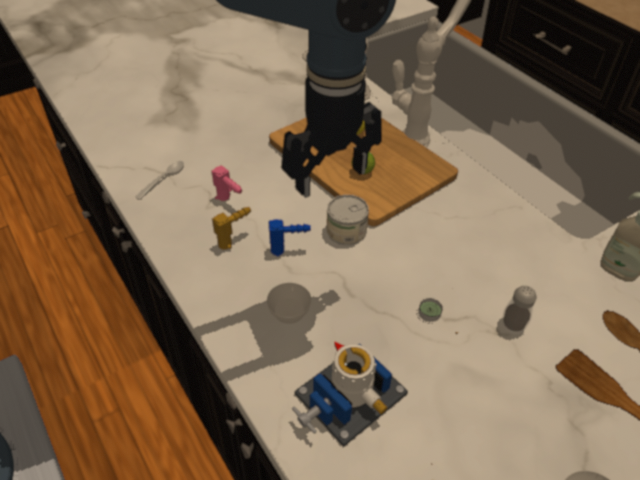

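View pics/side0.png

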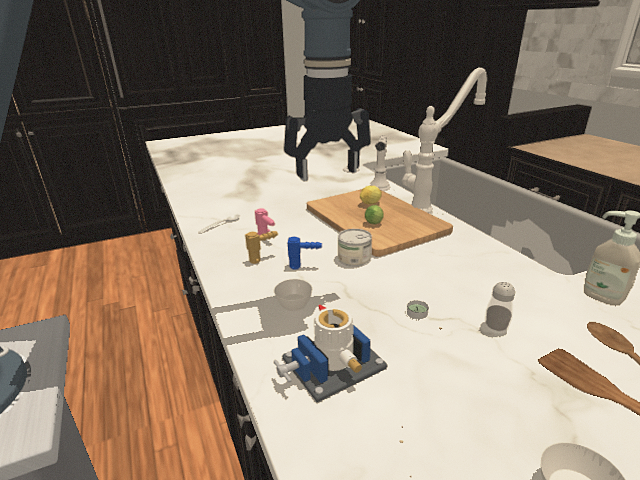

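View pics/wrist0.png

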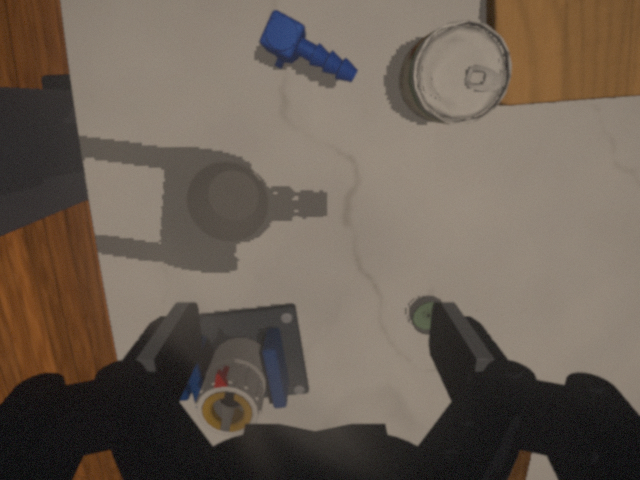

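The scene and side views show the brass elbow at scene (224,230) and side (254,248), between the pink and blue look-alikes. The head is at scene (352,370) and side (333,345), with its pointer at scene (339,346) and side (321,308). The wrist view shows the head's collar at (227,405) but not the brass elbow.

Run:
```python
from h import *
s,d,w=load('scene0'),load('side0'),load('wrist0')
for n,a,b in (('elbow top',(222,216),(253,236)),('barbtip',(249,211),(277,234)),('collar',(354,361),(333,319)),('pointer',(338,346),(321,308)),('blue top',(276,223),(294,240)),('pink top',(220,171),(261,212)),('bluetip',(309,229),(321,245)),('pinktip',(239,190),(272,227))): print(n,tri(s,a,d,b))
print('tin',onz(s,347,206,.058),'tea',onz(s,430,308,.015),'dish',onz(s,289,292,.035))
print('collar w',onz(w,227,405,.09))
for f in('scene0','side0'):
    im=cv2.imread(f'pics/{f}.png'); hsv=cv2.cvtColor(im,cv2.COLOR_BGR2HSV)
    x0,y0=(205,200) if f=='scene0' else (235,225)
    c=im[y0:y0+55,x0:x0+65]; cv2.imwrite(f'pics/{f}c.png',cv2.resize(c,None,fx=6,fy=6,interpolation=cv2.INTER_NEAREST))
a=cv2.imread('pics/scene0c.png');b=cv2.imread('pics/side0c.png');cv2.imwrite('pics/crop0.png',np.hstack([a,b]))
```

```text
elbow top (array([0.53569388, 0.20725078, 0.05455089]), np.float64(0.002272350175459729))
barbtip (array([0.58577486, 0.19514825, 0.05265752]), np.float64(0.0027323473356929036))
collar (array([ 0.54613397, -0.18029303,  0.0869383 ]), np.float64(0.00046781008307561375))
pointer (array([ 0.54092741, -0.14866132,  0.08804054]), np.float64(0.00022432906808627945))
blue top (array([0.60529711, 0.13462524, 0.06134672]), np.float64(6.418350137762947e-05))
pink top (array([0.58751088, 0.31380223, 0.06081659]), np.float64(9.13141437829128e-05))
bluetip (array([0.64989286, 0.0953447 , 0.05660236]), np.float64(0.0027887866146390637))
pinktip (array([0.60236817, 0.27362352, 0.03454181]), np.float64(0.0038631714252750074))
tin [0.73689722 0.10676803 0.058     ] tea [ 0.73916822 -0.12935967  0.015     ] dish [0.55487351 0.00912895 0.035     ]
collar w [ 0.54855395 -0.17119216  0.09      ]
```

View pics/crop0.png

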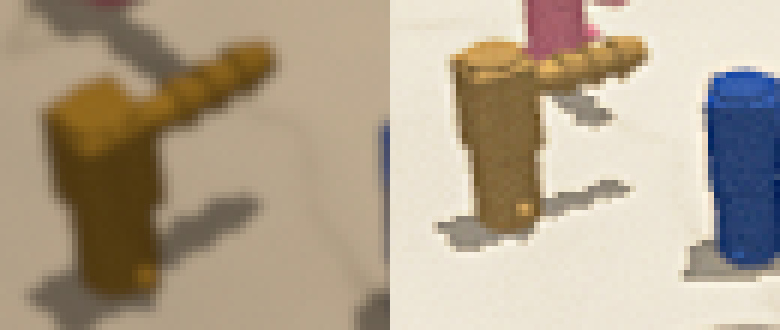

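```bash
python3 -m jog '[[[-12,20,-5,-10.4],[-15,25,-5,-10.4],[-20,28,-5,-10.4],[-20,28,-5,-10.4],[-20,28,-5,-10.4],[-20,28,-5,-10.4],[-20,28,-5,-10.4],[-12,20,-5,-10.4]]]' 75
python3 -m jog '[[[-7,10,-5,-10.4],[-4,5,-5,-10.4],[0,0,0,0],[0,0,0,0],[0,0,0,0],[0,0,0,0],[0,0,0,0],[0,0,0,0]]]'
python3 - <<'E'
from h import *
snap('wrist','w1'); s=manip.sense(); print(s['q'],s['tool_rot'])
E
```

```text
t: 1.15
tcp_pos: [0.4847, 0.2061, 0.3643]
tool_rot: [0.746, -0.666, -0.0, 0.0]
force: [0.2, -0.1, 0.1]
finger_gap: 0.749
t: 2.15
tcp_pos: [0.475, 0.22, 0.3547]
tool_rot: [-0.616, 0.788, -0.0, 0.0]
force: [0.1, -0.7, -0.0]
finger_gap: 0.748
[2.20012665e-01 4.61558284e-01 1.73792427e+00 3.56851489e-06
 9.42035950e-01 2.03513572e+00] [-6.15668277e-01  7.88005438e-01 -1.45959446e-05  3.41112046e-05]
```

View pics/w1.png

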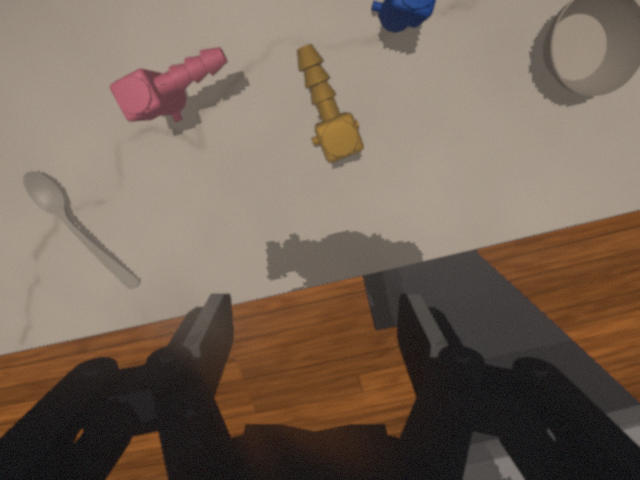

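The wrist view shows the brass elbow clearly. Its top face is centred at about (340,136) and its barb tip at about (305,47), with free space on both sides of the grip faces.

Run:
```python
from h import *
c=load('w1'); im=cv2.imread('pics/w1.png'); hsv=cv2.cvtColor(im,cv2.COLOR_BGR2HSV)
m=cv2.inRange(hsv,(15,150,90),(28,255,255)); m[:, :280]=0;m[:,380:]=0;m[200:]=0
ys,xs=np.nonzero(m); print(len(xs),xs.min(),xs.max(),ys.min(),ys.max())
top=onz(c,340,136,.069); tip=onz(c,305,46,.056); mid=onz(c,321,93,.056)
print(top,tip,tip-top,np.degrees(np.arctan2(*(tip-top)[1::-1])),np.degrees(np.arctan2(*(tip-mid)[1::-1])))
for a,b in (((316,126),(353,113)),((323,160),(361,149)),):
    A,B=onz(c,*a,.068),onz(c,*b,.068); print(np.linalg.norm(A-B),np.degrees(np.arctan2(*(B-A)[1::-1])))
# projected check in scene/side
for f in('scene0','side0'): print(f,proj(load(f),[top[0],top[1],.07]),proj(load(f),tip))
for f in ('w1',):
    x=cv2.resize(im[30:180,270:390],None,fx=4,fy=4,interpolation=cv2.INTER_CUBIC); cv2.imwrite('pics/w1c.png',x)
```

```text
1835 301 360 47 159
[0.53069564 0.19114185 0.069     ] [0.58883824 0.19924162 0.056     ] [ 0.0581426   0.00809977 -0.013     ] 7.930756651321317 5.6651790316484325
0.02430430606632636 -85.00380778652656
0.025140375068274733 -87.83006878710783
scene0 [222.16919196 216.37919447] [249.94989855 207.34585316]
side0 [252.72644227 232.91187956] [277.01678375 231.91862411]
```

View pics/w1c.png

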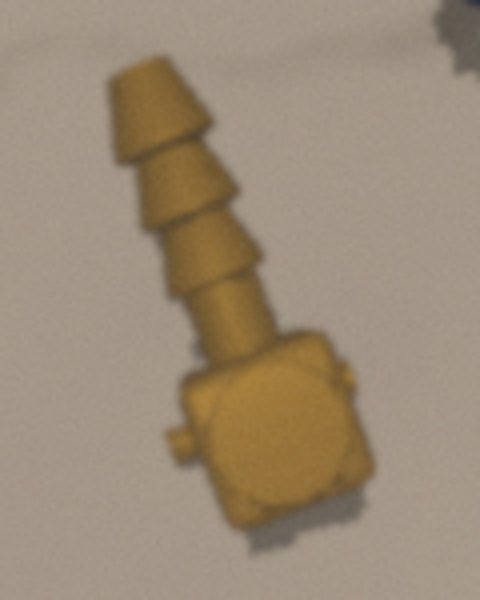

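The crop shows the cap circle's centre at full-frame (339.5,138). The barb tip is at (304.5,46), and the pins stick out left and right.

Run:
```python
from h import *
c=load('w1'); f=lambda x,y,z:onz(c,270+x/4-.4,30+y/4-.4,z)
top=f(278,432,.07);print(top)
a=lambda A,B:round(np.degrees(np.arctan2(*(B-A)[1::-1])),1)
print(a(f(188,395,.068),f(232,515,.068)),a(f(327,345,.068),f(370,470,.068)),a(f(190,380,.068),f(320,335,.068)),a(f(250,525,.068),f(365,480,.068)))
print(a(f(237,350,.0625),f(150,90,.0625)),a(f(237,350,.056),f(140,62,.056)), a(f(180,445,.009),f(348,378,.009)), (f(180,445,.009)+f(348,378,.009))/2)
t=manip.sense(); print(t['tcp_pos'],(top-np.array(t['tcp_pos']))*1000)
```

```text
[0.52995423 0.19195397 0.07      ]
-173.4 -173.2 -85.3 -82.5
5.4 5.5 -82.5 [0.52927142 0.19134745 0.009     ]
[0.47502169 0.21997254 0.35473529] [  54.9325415   -28.01856525 -284.73529205]
```

```bash
python3 -m jog '[[[13.6,-7,-8,5],[13.6,-7,-8,5],[13.6,-7,-8,5],[13.7,-7.5,-8,5.3],[0,0,-20,0],[0,0,-25,0],[0,0,-25,0],[0,0,-20,0]]]' 75
python3 - <<'E'
from h import *
snap('wrist','w2')
E
python3 -m jog '[[[0,0,-12,0],[0,0,-10,0],[0,0,-5,0],[0,0,0,0],[0,0,0,0],[0,0,0,0],[0,0,0,0],[0,0,0,0]]]'
```

```text
t: 3.2
tcp_pos: [0.5294, 0.1915, 0.2317]
tool_rot: [0.745, -0.667, -0.0, 0.0]
force: [1.0, -0.5, -0.3]
finger_gap: 0.749
t: 4.25
tcp_pos: [0.5295, 0.1916, 0.2059]
tool_rot: [0.745, -0.667, 0.0, -0.0]
force: [-0.8, -0.6, 0.5]
finger_gap: 0.751
```

View pics/w2.png

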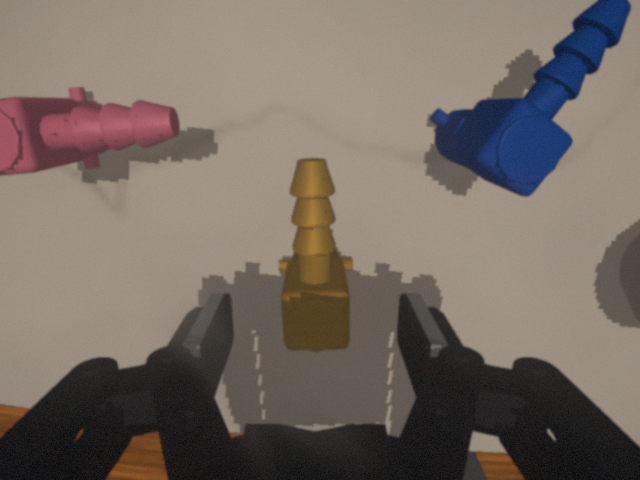

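The elbow is centred between the fingers (columns 282–349, midway between the fingertips at 232 and 398) and square to them. I'm closing the gripper, then lifting.

```bash
python3 -m jog '[[[0,0,0,0],[0,0,0,0],[0,0,0,0],[0,0,0,0],[0,0,0,0],[0,0,0,0],[0,0,3,0],[0,0,5,0]]]' 0 70
python3 -m jog '[[[0,0,15,0],[0,0,25,0],[0,0,28,4],[0,0,28,8],[2,-4,25,10.5],[4,-14,20,10.5],[6,-20,20,10.5],[6,-25,15,10.5]]]'
```

```text
t: 5.25
tcp_pos: [0.5291, 0.1915, 0.2134]
tool_rot: [0.745, -0.667, -0.001, 0.001]
force: [-0.4, -0.2, -2.3]
finger_gap: 0.295
t: 6.25
tcp_pos: [0.5472, 0.1283, 0.3917]
tool_rot: [0.967, -0.253, 0.001, -0.0]
force: [0.3, -0.6, -1.6]
finger_gap: 0.294
```

```bash
python3 -m jog '[[[8,-25,0,10.5],[8,-25,0,10.5],[8,-25,0,10.5],[8,-25,0,10.5],[8,-25,0,10.5],[8,-25,0,10.5],[8,-20,0,10.5],[8,-20,0,10.5]]]'
python3 -m jog '[[[8,-18,0,10.5],[8,-15,0,10.5],[5,-10,0,10.5],[3,-5,0,10.5],[0,0,0,2.7],[0,0,0,0],[0,0,0,0],[0,0,0,0]]]'
python3 - <<'E'
from h import *
snap('wrist','w3'); s=manip.sense(); print(s['q'])
E
```

```text
t: 7.25
tcp_pos: [0.6112, -0.0621, 0.3905]
tool_rot: [0.888, 0.459, 0.0, 0.0]
force: [0.2, 0.7, -1.6]
finger_gap: 0.291
t: 8.25
tcp_pos: [0.6353, -0.1093, 0.3899]
tool_rot: [0.649, 0.76, 0.0, 0.0]
force: [-0.7, 1.2, -1.8]
finger_gap: 0.297
[-3.43424247e-01  5.70294181e-01  1.39544185e+00 -3.15125891e-06
  1.17592483e+00 -2.07116926e+00]
```

View pics/w3.png

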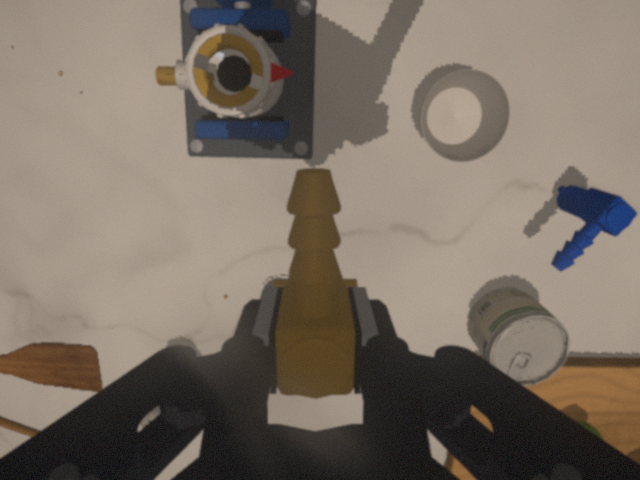

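The wrist view shows the head clearly: collar centred near (235,71), pointer tip at (293,72), plate screws at (190,5), (305,6), (195,147) and (301,149). I'll zoom in on the ring and measure.

Run:
```python
from h import *
c=load('w3'); im=cv2.imread('pics/w3.png'); cv2.imwrite('pics/w3c.png',cv2.resize(im[0:165,140:330],None,fx=4,fy=3.6,interpolation=cv2.INTER_CUBIC))
a=lambda A,B:round(np.degrees(np.arctan2(*(B-A)[1::-1])),1)
ctr=onz(c,235,71,.09); ptr=onz(c,293,72,.088); print(ctr,ptr,np.linalg.norm((ptr-ctr)[:2]),a(ctr,ptr))
S=[onz(c,*p,.008) for p in((190,5),(305,6),(195,147),(301,149))]
print(sum(S)/4,[a(S[0],S[1]),a(S[2],S[3]),a(S[0],S[2])-90,a(S[1],S[3])-90],[np.linalg.norm(S[i]-S[j]) for i,j in((0,1),(2,3),(0,2),(1,3))])
hsv=cv2.cvtColor(im,cv2.COLOR_BGR2HSV); m=cv2.inRange(hsv,(0,180,100),(6,255,255))|cv2.inRange(hsv,(174,180,100),(180,255,255)); m[120:]=0
ys,xs=np.nonzero(m);print(xs.min(),xs.max(),ys[xs>=xs.max()-1].mean())
```

```text
[ 0.54712887 -0.17419906  0.09      ] [ 0.54204239 -0.13764718  0.088     ] 0.0369040978320158 97.9
[ 0.54752873 -0.17952533  0.008     ] [np.float64(97.8), np.float64(97.6), np.float64(-83.3), np.float64(-83.1)] [np.float64(0.09259664917789676), np.float64(0.0928157163875278), np.float64(0.11356267960712203), np.float64(0.11387428581313526)]Traceback (most recent call last):
  File "<stdin>", line 8, in <module>
    return umr_minimum(a, axis, None, out, keepdims, initial, where)
ValueError: zero-size array to reduction operation minimum which has no identity
```

View pics/w3c.png

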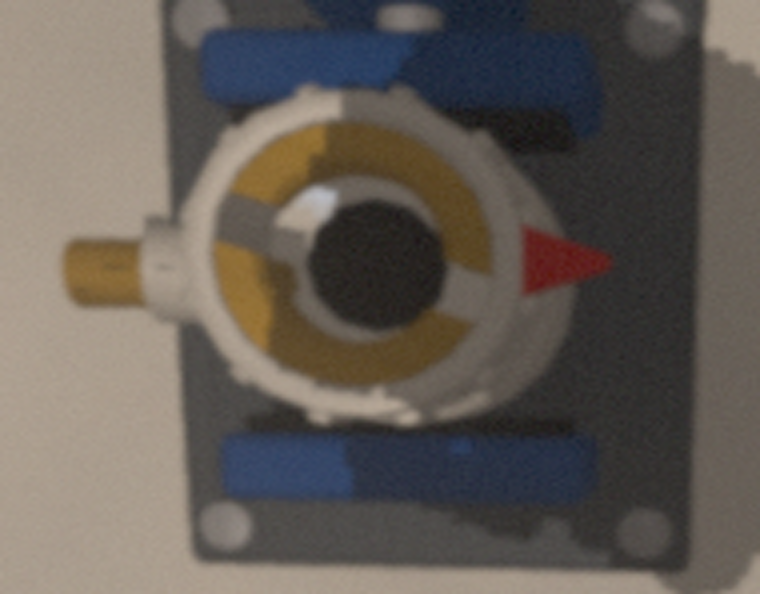

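The zoom shows the notches directly: left mouth around crop (226,218), right around (481,297). The ring is centred at crop (354,253).

Run:
```python
from h import *
c=load('w3'); f=lambda x,y,z=.09:onz(c,140+x/4-.4,y/3.6-.4,z)
a=lambda A,B:round(np.degrees(np.arctan2(*(B-A)[1::-1])),1)
ctr=f(354,253); print(ctr,[np.linalg.norm(f(*p)-ctr) for p in((213,253),(495,253),(354,122),(354,385))])
p=f(612,263,.087); print('ptr',p,np.linalg.norm((p-ctr)[:2]),a(ctr,p))
L,R=f(226,218),f(481,297); print('notch',a(L,R),a(L,ctr),a(ctr,R),np.linalg.norm(L-ctr),np.linalg.norm(R-ctr))
s,d=load('scene0'),load('side0'); print(proj(s,ctr),proj(d,ctr),'seen (354,361),(333,319)')
# elbow in hand: tool angle
t=manip.sense(); print(t['tcp_pos'],(ctr-np.array(t['tcp_pos']))*1000)
```

```text
[ 0.54709655 -0.17864381  0.09      ] [np.float64(0.02267787415710312), np.float64(0.02252569437307344), np.float64(0.021638954969944633), np.float64(0.022640930013117372)]
ptr [ 0.54240472 -0.13790756  0.087     ] 0.041005545160373635 96.6
notch 80.1 82.0 78.2 0.021061482018882496 0.02143255168601594
[354.14487587 358.506595  ] [332.94060868 316.63156949] seen (354,361),(333,319)
[ 0.63537796 -0.10932436  0.38982028] [ -88.28141114  -69.31944711 -299.82028482]
```

```bash
python3 -m jog '[[[-10,-8,0,0],[-16,-12,0,-3],[-16,-13,0,-4],[-16,-13,-5,-4],[-15,-12,-10,-4],[-10,-8,-20,-4],[-4.7,-3.4,-20,0],[0,0,-20,0]]]'
python3 -m jog '[[[0,0,-8,0],[0,0,-2,0],[0,0,0,0],[0,0,0,0],[0,0,-2,0],[0,0,-2,0],[0,0,-1,0],[0,0,0,0]]]'
python3 - <<'E'
from h import *
s=manip.sense(); print(s['tcp_pos'],s['force'],s['ft_torque'],np.degrees(2*np.arctan2(s['tool_rot'][1],s['tool_rot'][0])),s['q'][5])
E
```

```text
t: 9.3
tcp_pos: [0.5462, -0.18, 0.3145]
tool_rot: [0.767, 0.641, -0.0, -0.0]
force: [0.2, -0.8, -1.0]
finger_gap: 0.296
t: 10.3
tcp_pos: [0.5477, -0.1788, 0.2995]
tool_rot: [0.766, 0.643, -0.0, -0.0]
force: [-0.2, -0.3, -2.0]
finger_gap: 0.294
[ 0.54774806 -0.17883404  0.29954105] [-0.21989369 -0.32235247 -1.99123489] [-1.84794718e-02  1.26687585e-02 -2.13380494e-05] 80.00113420268018 -1.9056815149307191
```

```bash
python3 -m jog '[[[0,0,-1,0],[0,0,-1,0],[0,0,-1,0],[0,0,-1,0],[0,0,-1,0],[0,0,-1,0],[0,0,0,0],[0,0,0,0]]]'; python3 -c "
from h import *
s=manip.sense(); print(s['tcp_pos'],s['force'],s['ft_torque'])"
```

```text
t: 11.3
tcp_pos: [0.5476, -0.1789, 0.2944]
tool_rot: [0.766, 0.643, -0.0, 0.0]
force: [-2.9, 0.4, 5.4]
finger_gap: 0.293
[ 0.54760812 -0.17891836  0.29435227] [-2.9191994   0.36558261  5.43815307] [-0.03580613  0.4569902  -0.00958694]
```

```bash
python3 -m jog '[[[0,0,0.5,0],[-0.5,0,0,0],[-0.5,0,0,0],[-0.5,0,0,0],[0,0,0,0],[0,0,0,0],[0,0,0,0],[0,0,0,0]]]'; python3 -c "
from h import *
s=manip.sense(); print(s['tcp_pos'],s['force'],s['ft_torque'])"
```

```text
t: 12.3
tcp_pos: [0.5463, -0.1788, 0.2941]
tool_rot: [0.766, 0.643, 0.0, -0.0]
force: [0.5, -1.2, -2.1]
finger_gap: 0.296
[ 0.54631304 -0.17883085  0.29414354] [ 0.53927524 -1.15346339 -2.0747392 ] [-0.00751589 -0.05290621 -0.0164804 ]
```

```bash
python3 -m jog '[[[0,0,-1,0],[0,0,-1,0],[0,0,-1,0],[0,0,-1,0],[0,0,-1,0],[0,0,0,0],[0,0,0,0],[0,0,0,0]]]'; python3 -c "
from h import *
s=manip.sense(); print(s['tcp_pos'],s['force'],s['ft_torque'])"
```

```text
t: 13.3
tcp_pos: [0.5459, -0.1789, 0.2888]
tool_rot: [0.766, 0.643, -0.001, -0.001]
force: [-3.4, -2.8, -2.0]
finger_gap: 0.295
[ 0.54586096 -0.17890656  0.28881239] [-3.38796168 -2.78247871 -2.02168424] [-0.6038328   0.82466952 -0.02007005]
```

```bash
python3 -m jog '[[[-0.3,-0.3,0,0],[-0.3,-0.3,0,0],[0,0,-1,0],[0,0,-1,0],[0,0,-1,0],[0,0,0,0],[0,0,0,0],[0,0,0,0]]]'; python3 -c "
from h import *
s=manip.sense(); print(s['tcp_pos'],s['force'],s['ft_torque'])"
```

```text
t: 14.3
tcp_pos: [0.5455, -0.1792, 0.2861]
tool_rot: [0.766, 0.643, -0.0, -0.001]
force: [-4.8, 0.9, -0.2]
finger_gap: 0.294
[ 0.54549093 -0.17922172  0.28606215] [-4.84563063  0.92612064 -0.17247572] [ 0.07373875  0.99709973 -0.07807216]
```

```bash
python3 -m jog '[[[-0.4,0.1,0,0],[-0.4,0,0,0],[0,0,-1,0],[0,0,-1,0],[0,0,-1,0],[0,0,-1,0],[0,0,0,0],[0,0,0,0]]]'; python3 -c "
from h import *
s=manip.sense(); print(s['tcp_pos'],s['force'],s['ft_torque'])"
```

```text
t: 15.3
tcp_pos: [0.545, -0.1795, 0.2821]
tool_rot: [0.766, 0.643, 0.0, 0.0]
force: [-4.7, 0.4, -2.0]
finger_gap: 0.299
[ 0.54496699 -0.1794601   0.28206607] [-4.65682942  0.41950073 -2.02201599] [ 0.09679816  0.62880168 -0.14171329]
```

```bash
python3 -m jog '[[[-0.4,0,0,-1],[-0.3,0,0,-0.5],[0,0,-1,0],[0,0,-1,0],[0,0,-1,0],[0,0,-1,0],[0,0,0,0],[0,0,0,0]]]'; python3 -c "
from h import *
s=manip.sense(); print(s['tcp_pos'],s['force'],s['ft_torque'])"
```

```text
t: 16.3
tcp_pos: [0.5443, -0.1794, 0.2782]
tool_rot: [0.774, 0.633, 0.0, 0.0]
force: [0.1, 0.3, -1.8]
finger_gap: 0.295
[ 0.54431411 -0.1794143   0.27822932] [ 0.10994152  0.30806269 -1.7568403 ] [ 0.02110095  0.06708687 -0.02547329]
```

```bash
python3 -m jog '[[[0,0,-0.5,0],[0,0,-0.5,0],[0,0,-0.5,0],[0,0,-0.5,0],[0,0,0,0],[0,0,0,0],[0,0,0,0],[0,0,0,0]]]'; python3 -c "
from h import *
s=manip.sense(); print(s['tcp_pos'],s['force'],s['ft_torque'])"
```

```text
t: 17.3
tcp_pos: [0.5442, -0.1794, 0.2762]
tool_rot: [0.774, 0.633, -0.0, 0.0]
force: [0.3, -1.0, -1.1]
finger_gap: 0.294
[ 0.54418562 -0.17936655  0.27624309] [ 0.30317493 -1.02888901 -1.14611861] [-0.02128046  0.01354057 -0.04013136]
```

```bash
python3 -m jog '[[[0,0,0,-3],[0,0,0,-4],[0,0,0,-4],[0,0,0,-4],[0,0,0,-4],[0,0,0,-3],[0,0,0,0],[0,0,0,0]]]'; python3 -c "
from h import *
s=manip.sense(); print(s['tcp_pos'],s['force'],s['ft_torque'],np.degrees(2*np.arctan2(s['tool_rot'][1],s['tool_rot'][0])))"
```

```text
t: 18.3
tcp_pos: [0.5443, -0.1794, 0.2763]
tool_rot: [0.881, 0.474, 0.0, 0.0]
force: [0.2, -1.0, -1.4]
finger_gap: 0.293
[ 0.54428299 -0.17944611  0.27627399] [ 0.19384455 -0.97025745 -1.37870837] [-0.07667321 -0.08688039 -0.03294412] 56.54181978557967
```

```bash
python3 -m jog '[[[0,0,0,-3],[0,0,0,-3],[0,0,-0.1,-3],[0,0,-0.2,-3],[0,0,-0.2,-3],[0,0,-0.1,-1.5],[0,0,0,0],[0,0,0,0]]]'; python3 -c "
from h import *
s=manip.sense(); print(s['tcp_pos'],s['force'],s['ft_torque'],np.degrees(2*np.arctan2(s['tool_rot'][1],s['tool_rot'][0])))"
```

```text
t: 19.3
tcp_pos: [0.5442, -0.1793, 0.2757]
tool_rot: [0.94, 0.342, 0.0, -0.0]
force: [0.0, 0.5, -0.2]
finger_gap: 0.295
[ 0.54416529 -0.17930823  0.27566033] [ 0.04847316  0.48132564 -0.21989296] [0.19185617 0.00877599 0.00322486] 40.02371533361502
```

```bash
python3 -m jog '[[[0,0,-0.2,-3],[0,0,-0.2,-3],[0,0,-0.2,-3],[0,0,-0.2,-3],[0,0,-0.2,-3],[0,0,-0.1,-2],[0,0,0,0],[0,0,0,0]]]'; python3 -c "
from h import *
s=manip.sense(); print(s['tcp_pos'],s['force'],s['ft_torque'],np.degrees(2*np.arctan2(s['tool_rot'][1],s['tool_rot'][0])))
snap('side','side1');snap('wrist','w4')"
```

```text
t: 20.3
tcp_pos: [0.5441, -0.1792, 0.2746]
tool_rot: [0.98, 0.2, -0.0, -0.0]
force: [-0.3, 2.7, 2.8]
finger_gap: 0.296
[ 0.54412416 -0.17919283  0.27461019] [-0.28003103  2.66535988  2.80453361] [ 0.38063492  0.03922915 -0.04607088] 23.015906246484885
```

```bash
python3 -m jog '[[[0,0,0,-2],[0,-0.1,0,-2],[0,0.1,0,-2],[0,0,-0.1,-2],[0,0,-0.1,-2],[0,0,0,0],[0,0,0,0],[0,0,0,0]]]'; python3 -c "
from h import *
s=manip.sense(); print(s['tcp_pos'],s['force'],s['ft_torque'],np.degrees(2*np.arctan2(s['tool_rot'][1],s['tool_rot'][0])))
snap('side','side2');snap('wrist','w5')
im=cv2.imread('pics/w5.png');cv2.imwrite('pics/w5v.png',im)"
```

```text
t: 21.4
tcp_pos: [0.5444, -0.1794, 0.2743]
tool_rot: [0.994, 0.113, 0.0, 0.0]
force: [2.3, 3.5, 0.8]
finger_gap: 0.294
[ 0.54441488 -0.17935899  0.27433588] [2.30681731 3.5250127  0.76211868] [ 0.57661104 -0.40183031 -0.00557783] 12.98505051062228
```

View pics/w5.png

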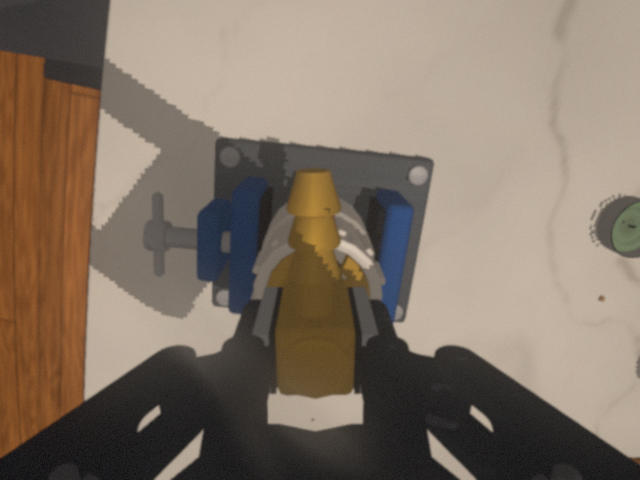

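Run:
```python
from h import *
c=load('w5'); a=lambda A,B:round(np.degrees(np.arctan2(*(B-A)[1::-1])),2)
S=[onz(c,*p,.008) for p in((230,157),(419,176),(397,312),(222,297))]
print(a(S[0],S[1]),a(S[3],S[2]),a(S[3],S[0]),a(S[2],S[1]),sum(S)/4)
im=cv2.imread('pics/w5.png');h=cv2.cvtColor(im,cv2.COLOR_BGR2HSV)
# top edge of plate, line fit
g=cv2.cvtColor(im,cv2.COLOR_BGR2GRAY); pts=[]
for x in range(300,410,5):
    d=np.diff(cv2.GaussianBlur(g,(5,5),0)[120:175,x].astype(int)); pts.append((x,120+d.argmin()))
P=np.array([onz(c,x,y,.01)[:2] for x,y in pts]); vx,vy,_,_=cv2.fitLine(P.astype(np.float32),cv2.DIST_HUBER,0,.01,.01).ravel(); print('top edge dir',np.degrees(np.arctan2(vy,vx)))
# pointer red in w3
im=cv2.imread('pics/w3.png');h=cv2.cvtColor(im,cv2.COLOR_BGR2HSV); m=((h[...,0]<8)|(h[...,0]>172))&(h[...,1]>150)&(h[...,2]>60); m[110:]=0;m[:40]=0;m[:,:260]=0;m[:,300:]=0
ys,xs=np.nonzero(m); c3=load('w3'); A=np.array([ [x,ys[xs==x].mean()] for x in np.unique(xs)]); print(A[[0,-1]],len(xs)); 
p=np.polyfit(A[:,0],A[:,1],1); Q=[onz(c3,x,np.polyval(p,x),.087) for x in(275,292)]; print('ptr axis',a(*Q))
```

```text
7.25 7.51 96.02 98.22 [ 0.54860411 -0.18071816  0.008     ]
top edge dir 7.4533
[[272.  72.]
 [291.  72.]] 201
ptr axis 97.91
```

```bash
python3 -m jog '[[[0.2,0.2,0,-1.5],[0.1,0.2,-0.1,-1.5],[0,0,-0.1,-1.5],[0,0,-0.1,-0.8],[0,0,0,0],[0,0,0,0],[0,0,0,0],[0,0,0,0]]]'; python3 -c "
from h import *
s=manip.sense(); print(s['tcp_pos'],s['force'],s['ft_torque'],np.degrees(2*np.arctan2(s['tool_rot'][1],s['tool_rot'][0])))"
```

```text
t: 22.5
tcp_pos: [0.5445, -0.179, 0.274]
tool_rot: [0.998, 0.067, 0.0, 0.0]
force: [2.1, 2.4, 0.1]
finger_gap: 0.294
[ 0.54448264 -0.17901588  0.27401817] [2.13368267 2.35309533 0.13191224] [ 0.42272874 -0.37815272  0.06969481] 7.697424125100727
```

```bash
python3 -m jog '[[[0.2,0.2,0,-0.2],[0,0,0,0],[0,0,0,0],[0,0,0,0],[0,0,0,0],[0,0,0,0],[0,0,0,0],[0,0,0,0]]]'; python3 -m jog '[[[0,0,0,0],[0,0,0,0],[0,0,0,0],[0,0,0,0],[0,0,0,0],[0,0,0,0],[0,0,0,0],[0,0,0,0]]]' 60
python3 -m jog '[[[0,0,5,0],[0,0,10,0],[0,0,20,0],[0,0,25,0],[0,0,20,0],[0,0,0,0],[0,0,0,0],[0,0,0,0]]]'
python3 -m jog '[[[0,-10,10,0],[0,-20,10,0],[0,-20,0,0],[0,-20,0,0],[0,-10,0,0],[0,0,0,0],[0,0,0,0],[0,0,0,0]]]'
python3 - <<'E'
from h import *
snap('wrist','w6')
snap('side','side6')
E
```

```text
t: 23.5
tcp_pos: [0.5446, -0.1789, 0.274]
tool_rot: [0.998, 0.065, -0.0, 0.0]
force: [1.6, -0.0, 0.9]
finger_gap: 0.299
t: 24.5
tcp_pos: [0.5447, -0.1788, 0.274]
tool_rot: [0.998, 0.065, -0.0, -0.0]
force: [-0.1, -0.2, -0.2]
finger_gap: 0.597
t: 25.5
tcp_pos: [0.5443, -0.1786, 0.3531]
tool_rot: [0.998, 0.065, -0.001, -0.001]
force: [0.8, 0.4, 0.3]
finger_gap: 0.6
t: 26.5
tcp_pos: [0.5447, -0.258, 0.3739]
tool_rot: [0.998, 0.066, -0.0, -0.0]
force: [0.5, 0.2, 0.2]
finger_gap: 0.605
```

View pics/w6.png

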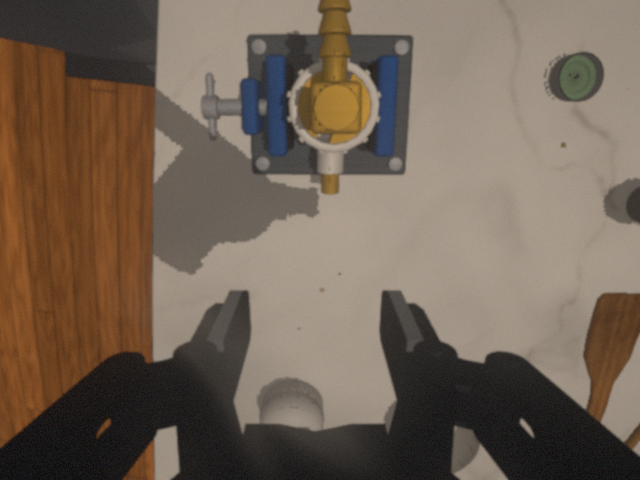

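The elbow stands upright in the port after release: cap at (337,105), barb running up to (335,0), in line with the head's outlet at (330,185) opposite the pointer. I'll measure the angle.

Run:
```python
from h import *
c=load('w6'); a=lambda A,B:round(np.degrees(np.arctan2(*(B-A)[1::-1])),2)
im=cv2.imread('pics/w6.png');h=cv2.cvtColor(im,cv2.COLOR_BGR2HSV); m=cv2.inRange(h,(12,120,60),(30,255,255)); m[:,:305]=0;m[:,370:]=0
A=np.array([[np.median([np.nonzero(m[y])[0].min(),np.nonzero(m[y])[0].max()]),y] for y in range(2,68,2)])
P=np.array([onz(c,x,y,.124)[:2] for x,y in A]); vx,vy,x0,y0=cv2.fitLine(P.astype(np.float32),cv2.DIST_HUBER,0,.001,.001).ravel(); print('barb axis',np.degrees(np.arctan2(vy,vx)))
cap=onz(c,337,105,.138);print('cap',cap,'cap->barb end',a(cap,onz(c,335,2,.122)))
S=[onz(c,*p,.008) for p in((259,46),(403,46),(396,164),(263,163))]; print(a(S[0],S[1]),a(S[3],S[2]),a(S[3],S[0]),a(S[2],S[1]),sum(S)/4)
b=cv2.imread('pics/side6.png')[240:400,240:420]; cv2.imwrite('pics/side6c.png',cv2.resize(b,None,fx=3.5,fy=3.5,interpolation=cv2.INTER_CUBIC))
```

```text
barb axis -81.906815
cap [ 0.54723628 -0.17861236  0.138     ] cap->barb end 98.48
7.64 7.14 97.56 97.12 [ 0.54863377 -0.17854119  0.008     ]
```

View pics/side6c.png

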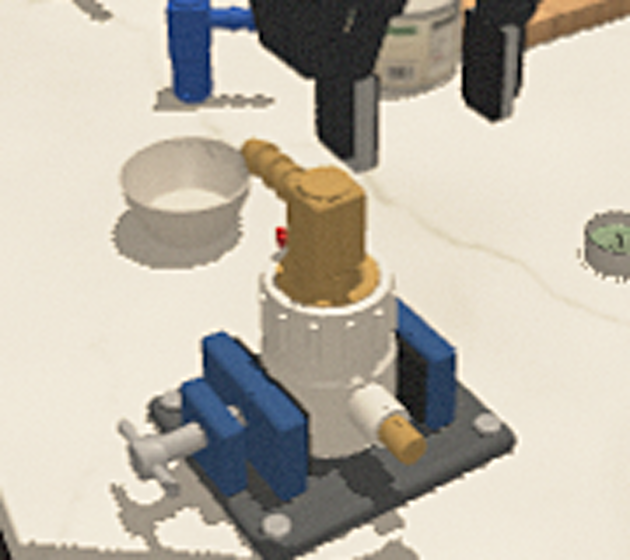

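```bash
python3 -c "
from station import manip
print(manip.sense()['t'],manip.sense()['force']); print(manip.sign_off())"
```

```text
26.6 [ 0.09865832 -0.22746041  0.21918146]
the job is handed in; nothing more can be done
None
```

The brass elbow is fitted and screwed in, with the barb over the red pointer. I let go of it and handed the job in at 26.6 s.

**Fitting:** The ring's notches were visible in the wrist view, so I lowered the elbow onto them. I eased it sideways by feel, about 3.5 mm in all, until the pins dropped in and the plug rested on the seal. The barb then stood about 71° anticlockwise of the pointer. I screwed it clockwise about 71° and followed it down roughly 2.2 mm.

**Checks after letting go:**
- **Angle:** The barb measures 98.1–98.5° against about 97.4° for the head's pointer axis. That is about 1° short of the pointer and not past it, within measuring accuracy.
- **Height:** The elbow's underside is about 68 mm above the head's origin, judged from the tool height when I let go. That is inside the 65–69 mm range.
- **Forces:** The highest wrist readings I saw were about 7 N, taken at the end of each move, so a brief peak in between would not show.
- **Surroundings:** The dish, tin and tealight were never touched, and the robot is clear of everything.

**Disagreements:**
- **Port position:** The cameras put the port about 3 mm farther out in x than where the elbow actually dropped in, so I trusted the contact.
- **Tightness:** The torque rose only slightly (about 0.07 Nm) near the end, so "pulled tight" rests mainly on the draw-down and the angle.

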